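# Unhook the pusher and pack the bars into the fence

### The job

Take the straight-edged pusher off its display peg without forcing it, lifting it over the peg's upturned tip, and use its long edge to push the three brass bars together into the wooden fence until they lie close packed side by side against its back wall, flat on the bench. Do not touch the bars with the gripper and do not disturb the other things on the bench. Leave the pusher standing upright on the bench, released.

Things in the scene. Friction and masses are not known exactly. Their poses are not given: they have to be found in the camera images.
- pusher_grip (a point): Centre of the pusher's wooden grip, with its axes: grip 20 mm thick (x), 44 wide (y), 52 high (z). This point is 124 mm above the pusher's underside. At the start the pusher hangs free on the peg, its underside 30 mm above the bench, its x within 0.05 rad of the stand's x. It weighs about 0.3 kg.
- pusher_bar (a point): Centre of the underside of the pusher's straight aluminium bar, 150 mm long (y), 30 deep (x), 20 high. An upright plate, 44 mm wide (y) and 6 thick (x), rises from its middle to the grip. Front and back are alike, and the pusher stands by itself on the bar.
- pusher_hole (a point): Centre of the round hole, 20 mm in diameter, through the pusher's plate (along its x), 78 mm above its underside and 46 mm below the grip's centre (20 below the grip's lower end). The peg passes through it.
- stand: Display stand fixed to the bench; origin on the bench under the centre of its wooden post, 16 mm thick (x), 34 wide, 125 high. Steel base 8 mm high, x -85 to +35, y -50 to +50 mm. A steel rod peg leaves the post level along the stand's -x, 115 mm above the bench, and bends up near its end.
- peg_root (a point): Point on the peg's axis at the centre of the post, 115 mm high. The peg is 6 mm thick; its last 15 mm of reach rise at 45 degrees (15 mm up). The bend lies 75 to 110 mm from this point along the stand's -x: the peg is set in or out at random and stiffly clamped there. The setting is not reported; look or feel for the bend.
- fence: Three-sided wooden fence fixed to the bench; origin on the bench at the middle of the inner face of its back wall; open towards its own -x. Inside 140 mm wide (y); side walls from x = -60 to 0 mm; all walls 14 thick, 18 high. The pusher is wider than the opening; three packed bars, 66 mm deep, stand out 6 mm.
- bar1: One of three equal brass bars, 0.1 to 0.2 kg, 90 mm long (y), 22 mm wide (x), 14 mm high, lying loose in front of the fence's opening, roughly parallel to its back wall; origin at the centre of the underside.
- bar2: Another of three equal brass bars, 0.1 to 0.2 kg, 90 mm long (y), 22 mm wide (x), 14 mm high, lying loose in front of the fence's opening, roughly parallel to its back wall; origin at the centre of the underside.
- bar3: The last of three equal brass bars, 0.1 to 0.2 kg, 90 mm long (y), 22 mm wide (x), 14 mm high, lying loose in front of the fence's opening, roughly parallel to its back wall; origin at the centre of the underside.
- dapping: Bystander: steel cube of 45 mm with round dies; origin under its centre.
- pliers: Bystander: pliers lying flat, 157 mm long (y), 48 mm wide, 12 mm high; origin under the centre.
- rubber: Bystander: black rubber block 60x60x22 mm; origin under its centre.
Things that resemble listed ones, but are neither listed nor needed, are in the scene too. Of the things shaped like the part that bears pusher_grip, the aluminium one is meant.

How it is judged:
On the way:
1. the pusher is off the peg: its hole is more than 150 mm from the peg's root (distance between pusher_hole and peg_root above 0.15 m), for 0.1 s.
At the end, for the whole second after the job is handed in: The bars rest flat in the fence: each centre at most 63 mm from the back wall (55 if perfectly packed), within 45 mm of the middle line, parallel to the wall within 0.1 rad. The pusher, off the peg and released, stands upright on the bench (within 0.1 rad, grip centre 118 to 130 mm high) (x of bar1 in the frame of fence between -0.063 and 0 m and y of bar1 in the frame of fence between -0.045 and 0.045 m and angle between the y axis of each of bar1, bar2, bar3 and the y axis of fence, either way round below 0.1 rad and height (world z) of each of bar1, bar2, bar3 below 0.006 m and linear speed of each of bar1, bar2, bar3 below 0.01 m/s and x of bar2 in the frame of fence between -0.063 and 0 m and y of bar2 in the frame of fence between -0.045 and 0.045 m and x of bar3 in the frame of fence between -0.063 and 0 m and y of bar3 in the frame of fence between -0.045 and 0.045 m and angle between pusher_grip's own z axis and vertical below 0.1 rad and height (world z) of pusher_grip between 0.118 and 0.13 m and distance between pusher_hole and peg_root above 0.15 m); the robot touches nothing.
It fails at once if the pusher is forced against the stand or its peg (more than 25 N) (contact force between pusher and stand above 25 N).
It fails at once if the gripper or arm touches a bar (contact force between any of the fingers, the arm and bar1 above 0.5 N or contact force between any of the fingers, the arm and bar2 above 0.5 N or contact force between any of the fingers, the arm and bar3 above 0.5 N).
It fails at once if the steel dapping block moved more than 15 mm (distance of dapping from where it was at the start of the episode above 0.015 m).
It fails at once if the pliers moved more than 15 mm (distance of pliers from where it was at the start of the episode above 0.015 m).
It fails at once if the rubber block moved more than 15 mm (distance of rubber from where it was at the start of the episode above 0.015 m).
It also fails if it takes over 56 s, if anything falls off the work surface, if the arm or the gripper's body presses on something with over 40 N, if the wrist force passes 120 N, or if a joint passes its speed limit or range.

### The arm

A 6-joint arm with a two-finger parallel gripper is mounted at the origin on a cart in front of the work surface, level with it; the furniture and walls round the work are solid. World frame = base frame: x ahead of the robot, y to its left, z up, the work surface at z = 0. Lengths are in m, angles in rad, forces in N, time in s.
With the tool pointing down it reaches from about 0.3 to 0.775 m from the base axis. Payload 14.6 kg.
Tool frame: the origin (TCP) lies midway between the tips of the shut fingers; the grasp point (between the pads) lies 19 mm behind it (ctrl.grip_depth is the distance from the TCP to the grasp point, in m); z points along the fingers, x is the direction in which the jaws open and shut, and the axes are right-handed (so a half turn about z gives the same grasp; the last joint's range is limited). The gripper opens to 94 mm and grips with 3 to 60 N. Pads are 16 mm wide; open, the fingers measure 119 mm over their backs; the gripper's body (75 mm by 177 mm) begins 78 mm behind the grasp point.
Start: joints at [-1.407, 0.3, 1.521, -0, 1.321, -0.067], TCP at [0.126, -0.535, 0.205] pointing down, gripper open.
Joint ranges: [-3.03, 3.03], [-0.79, 2.21], [0.23, 2.52], [-1.04, 4.18], [0, 3.07], [-2.55, 2.55]. Speed limits (rad/s): [2.22, 2.22, 2.57, 3.14, 3.14, 3.14].

### API

Orientations are given as [roll, pitch, yaw] about the fixed x, y, z axes, in that order (R = Rz(yaw) Ry(pitch) Rx(roll)).
In Python, from station import ctrl gives the robot as it stands.
- The arm moves only by the tool play_rows, never from a script. Its argument "steps" is a list that holds one entry, the list of rows, each a list of 7 numbers: the shift along the tool's x, y, z in cm, then the turn, a rotation vector about the tool's x, y, z in rad, then the opening, from 0 (shut) to 1 (fully open). In form: [[[x, y, z, ax, ay, az, hand], ...]]. A call has 1 to 20 rows; each row is the pose to reach, as a shift and turn from the pose measured when the call began, along the tool's axes at that moment; what a row does not reach only later rows make up. A row lasts 1/12 s, in which the tool goes at most 41.7 mm and 7.16 degrees, less where a joint would pass 70% of its speed; a pose out of reach is approached as far as the arm can. A call with a gripper value outside its range is refused whole. The fingers move at their own pace and stop on an object; "force" is the grip in N (left out, the last holds). Time passes only in rows, so rows that repeat a pose let the fingers close. It gives the time, the measured TCP pose, the force and the opening at its end, in the units of the state.
- ctrl.get_obs(): the state, without advancing time (a new reading comes with each control period).
- ctrl.camera(name): name is "side" or "top"; returns a dict with "frame" (480x640x3 uint8, blue, green, red), "fovy" (degrees; the focal length in pixels is half the picture's height over the tangent of half this angle, whatever the lens; pixels are square), "cx", "cy" (the principal point, pixels), "world_to_cam" (4x4, takes a point from world to camera coordinates). Camera axes: x right, y up, looking along -z (the intrinsics and any distortion apply to the point x, -y, -z); pixel columns grow to the right and rows downward; lengths in m; the calibration is good to about 2 mm. A picture is of the moment at which its call begins. There is no depth.
- ctrl.hand_in(): hands the job in, once; it reports no verdict.
The state is a dict: "time_s": time; "qpos": joint angles; "joint_vel": joint speeds; "tau": joint torques, N m; "ee_pos": TCP position; "eef_rot": TCP orientation; "force": force on the tool from outside, world axes, zero at the start; "moment": the same for the moment, N m; "grip_width": finger opening in m.
Only numpy, scipy, OpenCV 4.12 (cv2) and the standard library are available. Lean on these libraries where they do the work, as an engineer would, in place of code of your own. Each camera call takes 0.05 s, during which the arm holds its last target. There are 200 camera calls.

## Working session

There is one attempt and no reset: what is moved stays moved. The work goes in short steps, Python scripts to look and compute and a tool call to move; the robot and the scene stay as the last step left them, time stands still between calls to the robot, and variables do not carry over. Pictures are saved under pics/ and viewed, about 8 in all and at most 12, crops included, and the job is handed in when it is done.

Besides the shell and the picture viewer there is one more tool, called in YAML: its name, and indented under it one key for each argument. play_rows: Moves the arm, as the interface text tells. Its arguments: {"type":"object","properties":{"steps":{"type":"array"},"force":{"type":"number"}},"required":["steps"]}

```bash
ls; mkdir -p pics; python3 - <<'E'
from station import ctrl
import cv2,numpy as np
for n in("top","side"):
    c=ctrl.camera(n);cv2.imwrite(f"pics/{n}0.png",c["frame"]);print(n,c["fovy"],c["cx"],c["cy"],[k for k in c]);print(np.round(c["world_to_cam"],4).tolist())
    print({k:v for k,v in c.items() if k not in("frame","world_to_cam")})
print(ctrl.get_obs())
E
```

```text
pics
top 55.357269579482 321.63821352460906 243.22617954562438 ['frame', 'fovy', 'cx', 'cy', 'world_to_cam']
[[0.0151, -0.9997, -0.0206, 0.2378], [0.9957, 0.0132, 0.0922, -0.5809], [-0.0919, -0.022, 0.9955, -1.1676], [0.0, 0.0, 0.0, 1.0]]
{'fovy': 55.357269579482, 'cx': 321.63821352460906, 'cy': 243.22617954562438}
side 47.80605965902754 331.3214178907051 233.70743609186533 ['frame', 'fovy', 'cx', 'cy', 'world_to_cam']
[[-0.9645, -0.2636, 0.0175, 0.6146], [0.1664, -0.5549, 0.8151, -0.0725], [-0.2052, 0.7891, 0.579, -1.6371], [0.0, 0.0, 0.0, 1.0]]
{'fovy': 47.80605965902754, 'cx': 331.3214178907051, 'cy': 233.70743609186533}
{'time_s': 0.1, 'qpos': array([-1.40662892e+00,  3.00373827e-01,  1.52151220e+00, -7.65490458e-06,
        1.32069139e+00, -6.65970473e-02]), 'joint_vel': array([ 0.00218879, -0.00128373, -0.00168538, -0.0006148 ,  0.00157158,
        0.00060059]), 'tau': array([ 2.92861165e-03, -5.32645655e+01, -3.53282940e+01,  7.10223941e-02,
        2.34973856e-02, -5.89728961e-05]), 'ee_pos': array([ 0.125756  , -0.53519343,  0.20496882]), 'eef_rot': array([-3.14153452e+00,  9.83076725e-04, -1.34002995e+00]), 'force': array([-0.14974852, -2.15229537,  0.09820676]), 'moment': array([ 0.00215616, -0.01438605,  0.01296096]), 'grip_width': 0.09392670952597679}
```

View pics/top0.png

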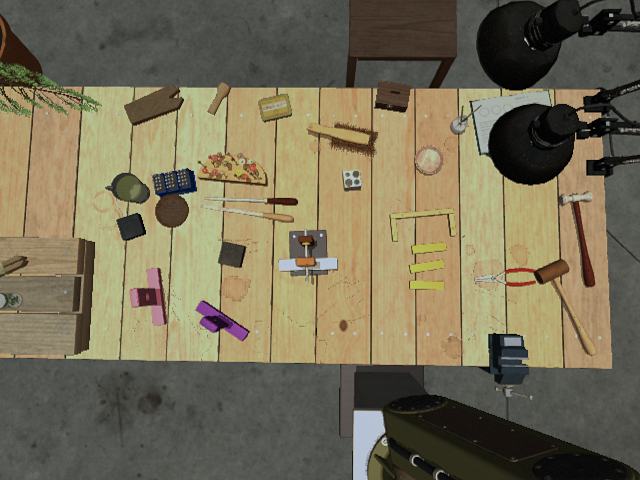

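View pics/side0.png

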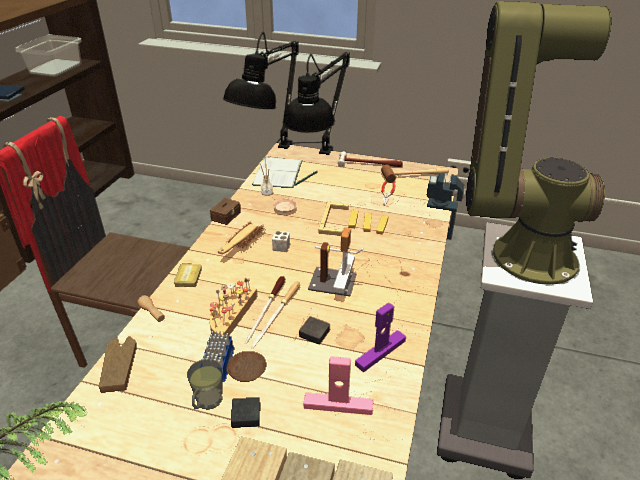

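Top view: the aluminium pusher hangs on the stand at (308,264), with its post at (306,240). The pink (148,297) and purple (222,320) ones are lookalikes in the wrong material. The bars are at (429,248), (426,267) and (427,286), and the fence is at (423,222). I'll confirm with an enlarged crop and measure.

```bash
cat > h.py <<'E'
from station import ctrl
import cv2,numpy as np
def f(c): return 240/np.tan(np.radians(c["fovy"]/2))
def ray(c,uv):
    M=c["world_to_cam"];R,t=M[:3,:3],M[:3,3]
    d=np.array([(uv[0]-c["cx"])/f(c),-(uv[1]-c["cy"])/f(c),-1.])
    return -R.T@t,R.T@d
def onz(c,uv,z):
    o,d=ray(c,uv);return o+d*(z-o[2])/d[2]
def proj(c,p):
    q=c["world_to_cam"][:3,:3]@np.array(p)+c["world_to_cam"][:3,3]
    return np.array([c["cx"]-f(c)*q[0]/q[2],c["cy"]+f(c)*q[1]/q[2]])
def two(c1,a,c2,b):
    o1,d1=ray(c1,a);o2,d2=ray(c2,b)
    s=np.linalg.lstsq(np.c_[d1,-d2],o2-o1,rcond=None)[0]
    p,q=o1+s[0]*d1,o2+s[1]*d2
    return (p+q)/2,np.linalg.norm(p-q)
E
python3 - <<'E'
from h import *
t=ctrl.camera("top");s=ctrl.camera("side")
a=cv2.resize(t["frame"][215:300,265:350],None,fx=7,fy=7,interpolation=cv2.INTER_CUBIC)[:,:]
b=cv2.resize(s["frame"][220:300,300:365],None,fx=7,fy=7,interpolation=cv2.INTER_CUBIC)
im=np.zeros((600,1060,3),np.uint8);im[:595,:595]=a;im[:560,600:1055]=b
cv2.imwrite("pics/crop1.png",cv2.resize(im,(800,453),interpolation=cv2.INTER_AREA))
# yellow bars
h=cv2.cvtColor(t["frame"],cv2.COLOR_BGR2HSV)
print(h[248,429],h[267,426],h[222,450],h[230,430])
m=cv2.inRange(h,(22,150,120),(35,255,255));m[:, :380]=0;m[:,470:]=0;m[:200]=0;m[300:]=0
for c in cv2.findContours(m,0,2)[0]:
    if cv2.contourArea(c)>60:
        r=cv2.minAreaRect(c);p=np.array([onz(t,q,.014) for q in cv2.boxPoints(r)])
        e=[np.linalg.norm(p[0]-p[1]),np.linalg.norm(p[1]-p[2])]
        l=(p[1]-p[0]) if e[0]>e[1] else p[2]-p[1]
        print(np.round(r[0],1),p.mean(0).round(4),np.round(e,4),"ang of long to y",np.degrees(np.arctan2(-l[0]*np.sign(l[1]),abs(l[1]))).round(2))
E
```

```text
[ 29 146 184] [ 30 144 184] [ 30  99 181] [ 19  99 183]
```

View pics/crop1.png

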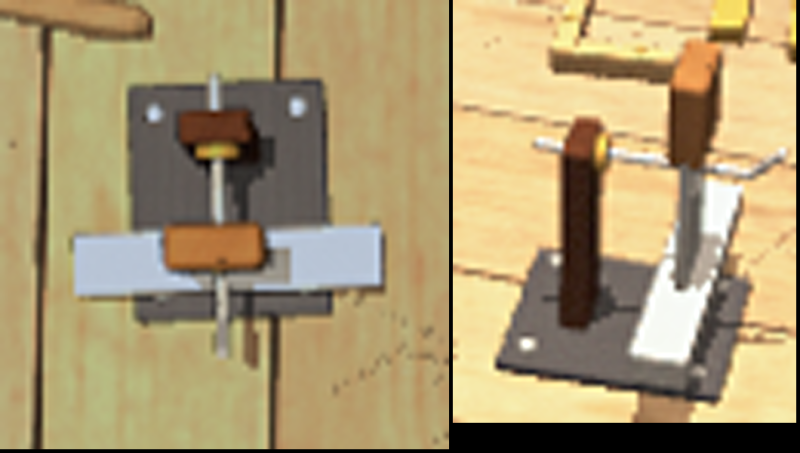

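The crop confirms that the silver (aluminium) pusher hangs on the peg, with the bend at about (357,253) in the side view. Next I'll measure grip, bar, stand, bend, fence and bars.

```bash
cat >> h.py <<'E'
def rects(c,m,z,amin=40,verb=True):
    out=[]
    for k in cv2.findContours(m,0,2)[0]:
        if cv2.contourArea(k)<amin: continue
        r=cv2.minAreaRect(k);p=np.array([onz(c,q,z) for q in cv2.boxPoints(r)])
        e=[np.linalg.norm(p[0]-p[1]),np.linalg.norm(p[1]-p[2])]
        l=(p[1]-p[0]) if e[0]>e[1] else p[2]-p[1]
        if l[1]<0:l=-l
        out.append((p.mean(0),np.sort(e),np.arctan2(-l[0],l[1])))
        if verb: print(np.round(r[0],1),p.mean(0).round(4),np.sort(e).round(4),"yaw",out[-1][2].round(3))
    return out
def win(m,x0,x1,y0,y1):
    o=np.zeros_like(m);o[y0:y1,x0:x1]=m[y0:y1,x0:x1];return o
E
python3 - <<'E'
from h import *
t=ctrl.camera("top");s=ctrl.camera("side")
h=cv2.cvtColor(t["frame"],cv2.COLOR_BGR2HSV)
print("bars");rects(t,win(cv2.inRange(h,(25,122,120),(36,255,255)),395,460,238,300),.014)
print("fence");rects(t,win(cv2.inRange(h,(26,85,120),(36,255,255)),380,465,200,244),.018)
for u,v in((389,214),(453,209),(391,241),(456,235),(396,219),(449,214)):print((u,v),onz(t,(u,v),.018).round(4))
print("grip");print(h[262,300:312:4]);rects(t,win(cv2.inRange(h,(5,150,100),(16,255,255)),290,322,252,275),.180)
print("bar top");rects(t,win(cv2.inRange(h,(90,5,170),(130,80,255)),270,345,250,280),.05)
print("base");rects(t,win(cv2.inRange(h,(0,0,40),(180,90,120)),283,333,225,280),.008)
print("post top");rects(t,win(cv2.inRange(h,(0,100,20),(14,255,120)),295,318,230,250),.125,20)
P=lambda x,y:(300+(x-452.8)/5.283,220+y/5.283)
Q=lambda x,y:(265+x/5.283,215+y/5.283)
for nm,p in(("bend",P(752,177)),("tip",P(785,154)),("peg at post front",P(608,154)),("peg back end",P(535,144))):
    print(nm,np.round(p,1),onz(s,p,.13 if nm=="tip" else .115).round(4))
for nm,p,z in(("tip",Q(223,353),.13),("peg front",Q(217,165),.115),("back end",Q(214,75),.115)):print("top",nm,onz(t,p,z).round(4))
print("side grip ctr top face",onz(s,P(695,55),.18))
E
```

```text
bars
[426.5 284.8] [ 0.4734 -0.0295  0.014 ] [0.0202 0.0866] yaw -0.024
[426.4 265.9] [ 0.5226 -0.0296  0.014 ] [0.0215 0.0875] yaw 0.156
[428.7 247.7] [ 0.5709 -0.0357  0.014 ] [0.0215 0.0878] yaw 0.105
fence
[452.2 224.4] [ 0.633  -0.0969  0.018 ] [0.0105 0.0565] yaw -1.473
[422.6 224.4] [ 0.6321 -0.0194  0.018 ] [0.0699 0.1656] yaw 0.104
(389, 214) [0.6586 0.069  0.018 ]
(453, 209) [ 0.6739 -0.0996  0.018 ]
(391, 241) [0.5868 0.0637 0.018 ]
(456, 235) [ 0.6049 -0.1067  0.018 ]
(396, 219) [0.6454 0.0506 0.018 ]
(449, 214) [ 0.6605 -0.089   0.018 ]
grip
[[ 15 169 183]
 [ 14 170 183]
 [ 14 169 184]]
[305. 261.] [0.5224 0.28   0.18  ] [0.0182 0.0411] yaw 0.014
bar top
[290.2 264.4] [0.52   0.3254 0.05  ] [0.0276 0.0593] yaw 0.081
[324.5 263.5] [0.5236 0.2375 0.05  ] [0.0281 0.0589] yaw 0.014
base
[298.  272.5] [0.5007 0.308  0.008 ] [0.0132 0.0372] yaw 0.014
[317.5 272. ] [0.5028 0.2563 0.008 ] [0.0159 0.0504] yaw 0.014
[296.5 244.5] [0.5752 0.3135 0.008 ] [0.0401 0.0722] yaw -1.552
[316.5 244. ] [0.5773 0.2602 0.008 ] [0.0508 0.0748] yaw -1.557
post top
[306.  240.5] [0.5747 0.2817 0.125 ] [0.0218 0.0338] yaw 0.013
bend [356.6 253.5] [0.4921 0.2814 0.115 ]
tip [362.9 249.2] [0.4767 0.2774 0.13  ]
peg at post front [329.4 249.2] [0.5672 0.2836 0.115 ]
peg back end [315.6 247.3] [0.6054 0.2861 0.115 ]
top tip [0.4756 0.2767 0.13  ]
top peg front [0.5617 0.2818 0.115 ]
top back end [0.6034 0.284  0.115 ]
side grip ctr top face [0.52550087 0.27580567 0.18      ]
```

```bash
cat >> h.py <<'E'
from scipy.spatial.transform import Rotation as Ro
def go(targets):
    """world TCP targets (x,y,z,yaw), tool down -> row numbers (cm, rad) from the present pose"""
    o=ctrl.get_obs();R=Ro.from_euler("xyz",o["eef_rot"])
    for x,y,z,w in targets:
        d=R.inv().apply(np.array([x,y,z])-o["ee_pos"])*100
        r=(R.inv()*Ro.from_euler("xyz",[np.pi,0,w])).as_rotvec()
        print(d.round(2),r.round(3))
E
python3 -c "
from h import *
go([(.40,-.2,.30,-.6),(.522,.281,.26,.04)])"
```

```text
[-26.38 -34.36  -9.46] [-0.    0.   -0.74]
[-70.41 -57.24  -5.45] [-0.    0.   -1.38]
```

play_rows:
  steps:
    - [[-4, -5, -1.5, 0, 0, -0.1, 0.53], [-8, -10, -3, 0, 0, -0.2, 0.53], [-12, -15, -4.5, 0, 0, -0.32, 0.53], [-16, -20, -6, 0, 0, -0.42, 0.53], [-20, -25, -7.5, 0, 0, -0.52, 0.53], [-23, -30, -8.5, 0, 0, -0.62, 0.53], [-26.4, -34.4, -9.5, 0, 0, -0.74, 0.53], [-30, -37, -9.5, 0, 0, -0.8, 0.53], [-34, -39, -9, 0, 0, -0.88, 0.53], [-38, -41, -8.5, 0, 0, -0.95, 0.53], [-42, -43, -8, 0, 0, -1.02, 0.53], [-46, -45, -7.5, 0, 0, -1.1, 0.53], [-50, -47, -7, 0, 0, -1.16, 0.53], [-54, -49, -6.5, 0, 0, -1.22, 0.53], [-58, -51, -6, 0, 0, -1.28, 0.53], [-62, -53, -5.5, 0, 0, -1.33, 0.53], [-66, -55, -5.5, 0, 0, -1.38, 0.53], [-68.5, -56.3, -5.5, 0, 0, -1.38, 0.53], [-70.4, -57.2, -5.5, 0, 0, -1.38, 0.53], [-70.4, -57.2, -5.5, 0, 0, -1.38, 0.53]]
  force: 12

```text
time_s: 1.97
ee_pos: [0.4963, 0.1899, 0.2648]
eef_rot: [-3.141, -0.0, 0.04]
force: [0.6, -1.5, 0.2]
grip_width: 0.05
```

play_rows:
  steps:
    - [[1, -3, 0.5, 0, 0, 0, 0.53], [2, -6, 2, 0, 0, 0, 0.53], [2.93, -9, 3.5, 0, 0, 0, 0.53], [2.93, -9, 5.5, 0, 0, 0, 0.53], [2.93, -9, 6.5, 0, 0, 0, 0.53], [2.93, -9, 6.5, 0, 0, 0, 0.53], [2.93, -9, 6.5, 0, 0, 0, 0.53]]

```text
time_s: 2.55
ee_pos: [0.522, 0.2804, 0.2003]
eef_rot: [-3.141, 0.0, 0.04]
force: [1.0, 0.1, 1.1]
grip_width: 0.0502
```

```bash
python3 - <<'E'
from h import *
s=ctrl.camera("side");print(ctrl.get_obs()["ee_pos"])
cv2.imwrite("pics/s1.png",cv2.resize(s["frame"][170:310,280:440],None,fx=4,fy=4,interpolation=cv2.INTER_CUBIC))
go([(.522,.281,.141,.04)])
E
```

```text
[0.52237315 0.28040378 0.20115281]
[-0.04 -0.06  6.02] [-0.001 -0.001 -0.001]
```

View pics/s1.png

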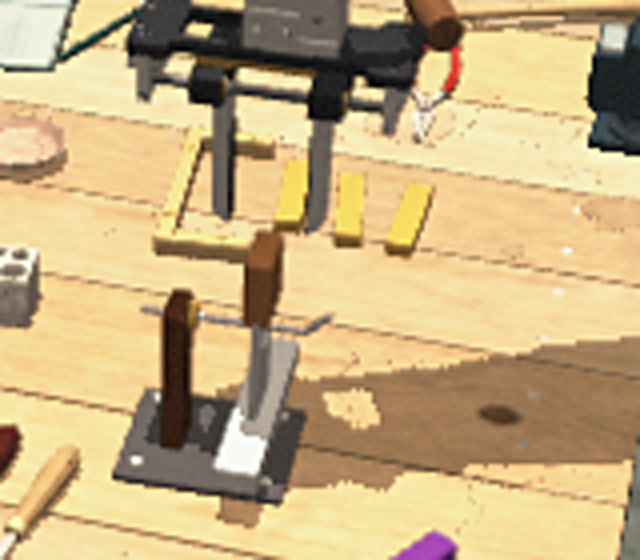

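The open fingers straddle the grip: finger tips at crop (222,215) and (316,228), grip top at (265,240). Descend and close gently.

play_rows:
  steps:
    - [[0, 0, 1.5, 0, 0, 0, 0.53], [0, 0, 3, 0, 0, 0, 0.53], [0, 0, 4.5, 0, 0, 0, 0.53], [0, 0, 6, 0, 0, 0, 0.53], [0, 0, 6, 0, 0, 0, 0.53], [0, 0, 6, 0, 0, 0, 0.1], [0, 0, 6, 0, 0, 0, 0.1], [0, 0, 6, 0, 0, 0, 0.1], [0, 0, 6, 0, 0, 0, 0.1], [0, 0, 6, 0, 0, 0, 0.1], [0, 0, 6, 0, 0, 0, 0.1], [0, 0, 6, 0, 0, 0, 0.1]]
  force: 12

```text
time_s: 3.6
ee_pos: [0.5227, 0.2806, 0.1418]
eef_rot: [-3.14, -0.002, 0.039]
force: [-0.2, 0.6, 4.5]
grip_width: 0.0199
```

play_rows:
  steps:
    - [[0, 0, -0.2, 0, 0, 0, 0.1], [0, 0, -0.4, 0, 0, 0, 0.1], [0, 0, -0.6, 0, 0, 0, 0.1], [0, 0, -0.65, 0, 0, 0, 0.1], [0, 0, -0.65, 0, 0, 0, 0.1], [0, 0, -0.65, 0, 0, 0, 0.1]]
  force: 15

```text
time_s: 4.1
ee_pos: [0.5226, 0.2805, 0.1481]
eef_rot: [-3.14, -0.002, 0.039]
force: [0.4, 0.4, -3.0]
grip_width: 0.0197
```

```bash
python3 - <<'E'
from h import *
s=ctrl.camera("side");o=ctrl.get_obs();print(o["ee_pos"],o["force"],o["moment"])
t=ctrl.camera("top")
h=cv2.cvtColor(t["frame"],cv2.COLOR_BGR2HSV)
rects(t,win(cv2.inRange(h,(90,5,170),(130,80,255)),270,345,250,280),.0565)
cv2.imwrite("pics/s2.png",cv2.resize(s["frame"][215:295,300:380],None,fx=7,fy=7,interpolation=cv2.INTER_CUBIC))
E
```

```text
[0.52258726 0.28052073 0.14806009] [ 0.49223417  0.55903071 -3.32229027] [-0.0213731  -0.10204206  0.02032985]
```

View pics/s2.png

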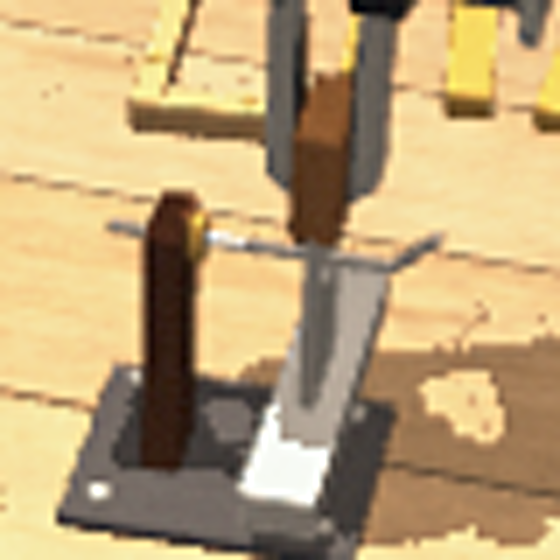

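Free on the peg, with the wrist showing the 3 N weight. The bend is at crop (393,265), which gives x≈0.493. I'll move along to just before it, then climb diagonally in small steps while watching the force.

play_rows:
  steps:
    - [[-0.4, 0, -0.07, 0, 0, 0, 0.1], [-0.8, 0, -0.07, 0, 0, 0, 0.1], [-1.2, 0, -0.07, 0, 0, 0, 0.1], [-1.6, 0, -0.07, 0, 0, 0, 0.1], [-2, 0, -0.07, 0, 0, 0, 0.1], [-2.3, 0, -0.07, 0, 0, 0, 0.1], [-2.5, 0, -0.07, 0, 0, 0, 0.1], [-2.5, 0, -0.07, 0, 0, 0, 0.1], [-2.5, 0, -0.07, 0, 0, 0, 0.1]]

```text
time_s: 4.95
ee_pos: [0.4976, 0.2796, 0.1488]
eef_rot: [-3.14, -0.002, 0.039]
force: [-0.1, -0.1, -2.3]
grip_width: 0.0198
```

play_rows:
  steps:
    - [[-0.2, 0, -0.08, 0, 0, 0, 0.1], [-0.4, 0, -0.2, 0, 0, 0, 0.1], [-0.6, 0, -0.35, 0, 0, 0, 0.1], [-0.6, 0, -0.35, 0, 0, 0, 0.1], [-0.6, 0, -0.35, 0, 0, 0, 0.1]]

```text
time_s: 5.37
ee_pos: [0.4916, 0.2794, 0.1525]
eef_rot: [-3.14, -0.003, 0.039]
force: [-0.3, -0.4, -3.4]
grip_width: 0.0202
```

play_rows:
  steps:
    - [[-0.2, 0, -0.1, 0, 0, 0, 0.1], [-0.4, 0, -0.25, 0, 0, 0, 0.1], [-0.6, 0, -0.45, 0, 0, 0, 0.1], [-0.6, 0, -0.45, 0, 0, 0, 0.1], [-0.6, 0, -0.45, 0, 0, 0, 0.1]]

```text
time_s: 5.78
ee_pos: [0.4856, 0.2792, 0.1572]
eef_rot: [-3.14, -0.003, 0.04]
force: [0.1, 0.6, -2.2]
grip_width: 0.0202
```

play_rows:
  steps:
    - [[-0.2, 0, -0.18, 0, 0, 0, 0.1], [-0.4, 0, -0.36, 0, 0, 0, 0.1], [-0.6, 0, -0.56, 0, 0, 0, 0.1], [-0.6, 0, -0.56, 0, 0, 0, 0.1], [-0.6, 0, -0.56, 0, 0, 0, 0.1]]

```text
time_s: 6.2
ee_pos: [0.4796, 0.279, 0.163]
eef_rot: [-3.14, -0.003, 0.04]
force: [-0.1, 0.9, -2.7]
grip_width: 0.0198
```

```bash
python3 - <<'E'
from h import *
s=ctrl.camera("side");o=ctrl.get_obs();print(o["ee_pos"],o["force"],o["moment"])
cv2.imwrite("pics/s3.png",cv2.resize(s["frame"][215:295,310:390],None,fx=7,fy=7,interpolation=cv2.INTER_CUBIC))
E
```

```text
[0.47960736 0.27895945 0.16287046] [ 0.18366951  0.66940889 -2.77026537] [-0.00722127 -0.0380129   0.05904079]
```

View pics/s3.png

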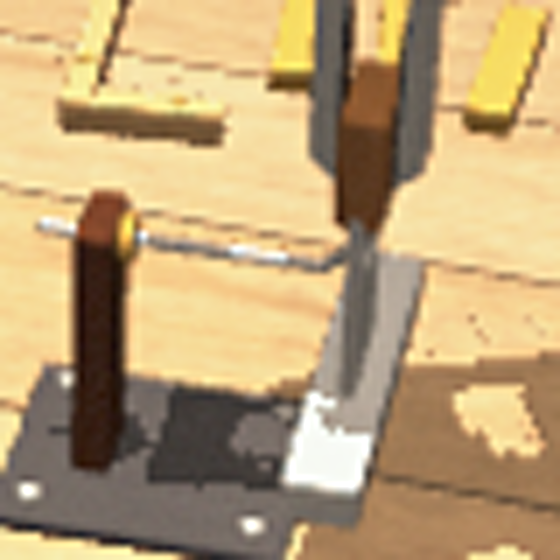

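The peg's slope goes into the plate at (340,255) with no contact force. The tip is about to clear, so I continue out.

play_rows:
  steps:
    - [[-0.2, 0, -0.15, 0, 0, 0, 0.1], [-0.4, 0, -0.25, 0, 0, 0, 0.1], [-0.6, 0, -0.3, 0, 0, 0, 0.1], [-0.8, 0, -0.3, 0, 0, 0, 0.1], [-1, 0, -0.3, 0, 0, 0, 0.1], [-1, 0, -0.3, 0, 0, 0, 0.1]]

```text
time_s: 6.75
ee_pos: [0.4692, 0.2786, 0.1659]
eef_rot: [-3.14, -0.003, 0.04]
force: [0.6, 0.1, -3.1]
grip_width: 0.0198
```

play_rows:
  steps:
    - [[-0.5, 0, 0, 0, 0, 0, 0.1], [-1, 0, 0, 0, 0, 0, 0.1], [-2, 0, 0, 0, 0, 0, 0.1], [-3, 0, 0, 0, 0, 0, 0.1], [-4, 0, 0, 0, 0, 0, 0.1], [-5, 0, 0, 0, 0, 0, 0.1], [-5, 0, 0, 0, 0, 0, 0.1]]

```text
time_s: 7.33
ee_pos: [0.4175, 0.2766, 0.1659]
eef_rot: [-3.14, -0.003, 0.041]
force: [1.0, 0.4, -3.1]
grip_width: 0.02
```

```bash
python3 - <<'E'
from h import *
o=ctrl.get_obs();print(o["ee_pos"],o["force"])
t=ctrl.camera("top")
h=cv2.cvtColor(t["frame"],cv2.COLOR_BGR2HSV)
rects(t,win(cv2.inRange(h,(90,5,170),(130,80,255)),265,350,255,310),o["ee_pos"][2]-.111+.02)
go([(.405,-.044,.175,.105),(.405,-.044,.114,.105)])
E
```

```text
[0.41746875 0.27662955 0.16586548] [ 0.95430634  0.36908281 -3.1156865 ]
[-2.64 31.99 -0.96] [-0.002 -0.004 -0.064]
[-2.67 32.    5.14] [-0.002 -0.004 -0.064]
```

play_rows:
  steps:
    - [[-1, 1, -0.9, 0, 0, 0, 0.1], [-2, 3, -0.9, 0, 0, 0, 0.1], [-2.6, 6, -0.9, 0, 0, -0.01, 0.1], [-2.6, 9, -0.9, 0, 0, -0.02, 0.1], [-2.6, 12, -0.9, 0, 0, -0.03, 0.1], [-2.6, 15, -0.9, 0, 0, -0.04, 0.1], [-2.6, 18, -0.9, 0, 0, -0.05, 0.1], [-2.6, 21, -0.9, 0, 0, -0.06, 0.1], [-2.6, 24, -0.9, 0, 0, -0.065, 0.1], [-2.6, 27, -0.9, 0, 0, -0.065, 0.1], [-2.6, 29.5, -0.9, 0, 0, -0.065, 0.1], [-2.6, 31, -0.9, 0, 0, -0.065, 0.1], [-2.6, 32, -0.9, 0, 0, -0.065, 0.1], [-2.6, 32, -0.9, 0, 0, -0.065, 0.1], [-2.6, 32, 1.5, 0, 0, -0.065, 0.1], [-2.6, 32, 3, 0, 0, -0.065, 0.1], [-2.6, 32, 3, 0, 0, -0.065, 0.1]]
  force: 40

```text
time_s: 8.8
ee_pos: [0.4043, -0.043, 0.1331]
eef_rot: [-3.139, 0.0, 0.106]
force: [-0.7, -0.2, -2.9]
grip_width: 0.0197
```

```bash
python3 - <<'E'
from h import *
o=ctrl.get_obs();print(o["ee_pos"],o["eef_rot"],o["force"],o["moment"])
s=ctrl.camera("side");t=ctrl.camera("top")
h=cv2.cvtColor(t["frame"],cv2.COLOR_BGR2HSV)
rects(t,win(cv2.inRange(h,(85,3,165),(130,80,255)),340,520,260,340),o["ee_pos"][2]-.091)
rects(t,win(cv2.inRange(h,(25,122,120),(36,255,255)),395,460,238,300),.014)
a=cv2.resize(t["frame"][195:345,340:520],None,fx=3,fy=3);b=cv2.resize(s["frame"][170:270,290:410],None,fx=2,fy=2)
im=np.zeros((450,790,3),np.uint8);im[:,:540]=a;im[:200,545:785]=b
cv2.imwrite("pics/s4.png",im)
go([(.405,-.044,.113,.105)])
E
```

```text
[ 0.40433984 -0.04304372  0.13308425] [-3.13864633e+00  3.78607481e-04  1.06119530e-01] [-0.72562778 -0.22502945 -2.8710456 ] [-0.046748   -0.01002989 -0.03683033]
[412.5 314.5] [0.3975 0.0121 0.0421] [0.0277 0.038 ] yaw 0.016
[416.5 284.5] [ 0.4737 -0.0035  0.014 ] [0.0182 0.0339] yaw 0.015
[426.4 265.9] [ 0.5226 -0.0296  0.014 ] [0.0215 0.0875] yaw 0.156
[428.7 247.7] [ 0.5709 -0.0357  0.014 ] [0.0215 0.0878] yaw 0.105
[-0.08  0.06  2.27] [-0.002 -0.003  0.001]
```

View pics/s4.png

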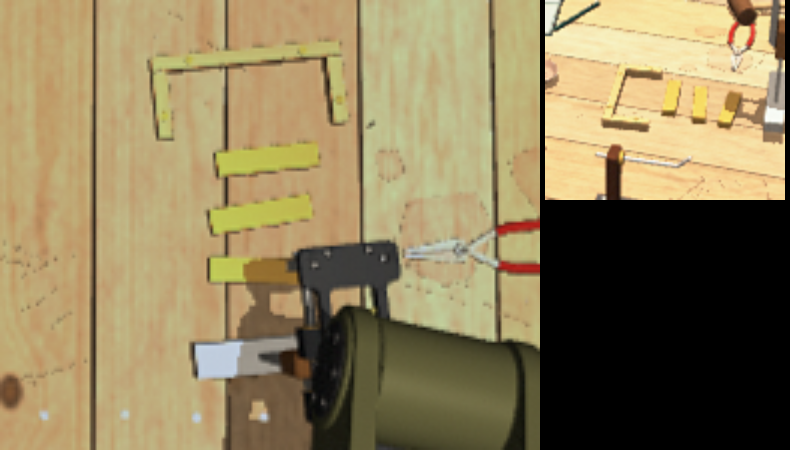

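Pusher is clear behind the bars: bar at (245,355), nearest brass bar at (255,270), pliers nose at (405,253), about 40 mm off to the side. Lower and push along the fence's x.

play_rows:
  steps:
    - [[0, 0, 1, 0, 0, 0, 0.1], [0, 0, 1.9, 0, 0, 0, 0.1], [0.3, 0, 2, 0, 0, 0, 0.1], [1, 0, 2, 0, 0, 0, 0.1], [1.7, 0, 2, 0, 0, 0, 0.1], [2.4, 0, 2, 0, 0, 0, 0.1], [3, 0, 2, 0, 0, 0, 0.1], [3.5, 0, 2, 0, 0, 0, 0.1], [4, 0, 2, 0, 0, 0, 0.1], [4.5, 0, 2, 0, 0, 0, 0.1], [5, 0, 2, 0, 0, 0, 0.1], [5.5, 0, 2, 0, 0, 0, 0.1], [6, 0, 2, 0, 0, 0, 0.1], [6.5, 0, 2, 0, 0, 0, 0.1], [7, 0, 2, 0, 0, 0, 0.1], [7.5, 0, 2, 0, 0, 0, 0.1], [8, 0, 2, 0, 0, 0, 0.1], [8.5, 0, 2, 0, 0, 0, 0.1], [9, 0, 2, 0, 0, 0, 0.1], [9, 0, 2, 0, 0, 0, 0.1]]

```text
time_s: 10.57
ee_pos: [0.4962, -0.0337, 0.1161]
eef_rot: [-3.14, -0.004, 0.106]
force: [-0.1, -0.2, -4.5]
grip_width: 0.0196
```

```bash
python3 - <<'E'
from h import *
o=ctrl.get_obs();print(o["ee_pos"],o["eef_rot"],o["force"],o["moment"])
s=ctrl.camera("side");t=ctrl.camera("top")
a=cv2.resize(t["frame"][195:315,360:500],None,fx=3,fy=3);b=cv2.resize(s["frame"][180:250,300:410],None,fx=3,fy=3)
im=np.zeros((360,760,3),np.uint8);im[:,:420]=a;im[:210,425:755]=b
cv2.imwrite("pics/s5.png",im)
E
```

```text
[ 0.49621892 -0.03373143  0.11605204] [-3.13992879 -0.00397612  0.1064302 ] [-0.07453084 -0.2232016  -4.45059911] [ 0.01340576 -0.0913988   0.02022585]
```

View pics/s5.png

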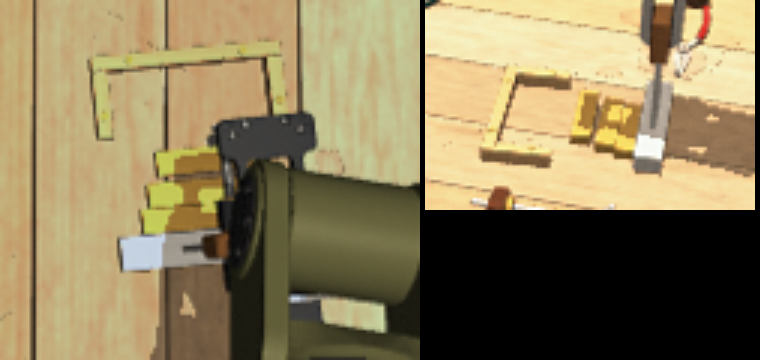

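Bars are gathered in front of the pusher edge, their left ends at x≈142–155 and the fence's inner left wall at ≈112, so they will enter. Continue.

play_rows:
  steps:
    - [[0.4, 0, 0.1, 0, 0, 0, 0.1], [0.9, 0, 0.2, 0, 0, 0, 0.1], [1.4, 0, 0.2, 0, 0, 0, 0.1], [1.9, 0, 0.2, 0, 0, 0, 0.1], [2.4, 0, 0.2, 0, 0, 0, 0.1], [2.9, 0, 0.2, 0, 0, 0, 0.1], [3.4, 0, 0.2, 0, 0, 0, 0.1], [3.9, 0, 0.2, 0, 0, 0, 0.1], [4.4, 0, 0.2, 0, 0, 0, 0.1], [4.9, 0, 0.2, 0, 0, 0, 0.1], [5.4, 0, 0.2, 0, 0, 0, 0.1], [5.9, 0, 0.2, 0, 0, 0, 0.1], [6.3, 0, 0.2, 0, 0, 0, 0.1], [6.7, 0, 0.2, 0, 0, 0, 0.1], [6.9, 0, 0.2, 0, 0, 0, 0.1], [7.1, 0, 0.2, 0, 0, 0, 0.1], [7.1, 0, 0.2, 0, 0, 0, 0.1], [7.1, 0, 0.2, 0, 0, 0, 0.1]]

```text
time_s: 12.17
ee_pos: [0.5664, -0.0262, 0.1144]
eef_rot: [-3.14, -0.005, 0.106]
force: [-0.4, -0.5, -3.0]
grip_width: 0.0195
```

play_rows:
  steps:
    - [[0.1, 0, 0, 0, 0, 0, 0.1], [0.2, 0, 0, 0, 0, 0, 0.1], [0.3, 0, 0, 0, 0, 0, 0.1], [0.4, 0, 0, 0, 0, 0, 0.1], [0.4, 0, 0, 0, 0, 0, 0.1]]

```text
time_s: 12.58
ee_pos: [0.5706, -0.0258, 0.1145]
eef_rot: [-3.14, -0.005, 0.106]
force: [-1.5, -0.2, -1.5]
grip_width: 0.0197
```

play_rows:
  steps:
    - [[0.1, 0, 0, 0, 0, 0, 0.1], [0.2, 0, 0, 0, 0, 0, 0.1], [0.3, 0, 0, 0, 0, 0, 0.1], [0.3, 0, 0, 0, 0, 0, 0.1]]

```text
time_s: 12.92
ee_pos: [0.5738, -0.0255, 0.1145]
eef_rot: [-3.14, -0.005, 0.106]
force: [-0.9, 1.0, -2.4]
grip_width: 0.0194
```

play_rows:
  steps:
    - [[0.1, 0, 0, 0, 0, 0, 0.1], [0.15, 0, 0, 0, 0, 0, 0.1], [0.2, 0, 0, 0, 0, 0, 0.1], [0.2, 0, 0, 0, 0, 0, 0.1]]

```text
time_s: 13.25
ee_pos: [0.5759, -0.0252, 0.1144]
eef_rot: [-3.14, -0.005, 0.106]
force: [-3.2, -1.0, -3.4]
grip_width: 0.0196
```

```bash
python3 - <<'E'
from h import *
o=ctrl.get_obs();print(o["ee_pos"],o["eef_rot"],o["force"],o["moment"])
s=ctrl.camera("side");t=ctrl.camera("top")
a=cv2.resize(t["frame"][195:295,370:490],None,fx=3,fy=3);b=cv2.resize(s["frame"][180:250,300:400],None,fx=4,fy=4)
im=np.zeros((300,770,3),np.uint8);im[:,:360]=a;im[:280,365:765]=b
cv2.imwrite("pics/s6.png",im)
E
```

```text
[ 0.57585193 -0.02523965  0.11444763] [-3.14002903 -0.00507677  0.10642049] [-3.17835308 -1.02815217 -3.44190761] [-0.10185167  0.71685344 -0.0395906 ]
```

View pics/s6.png

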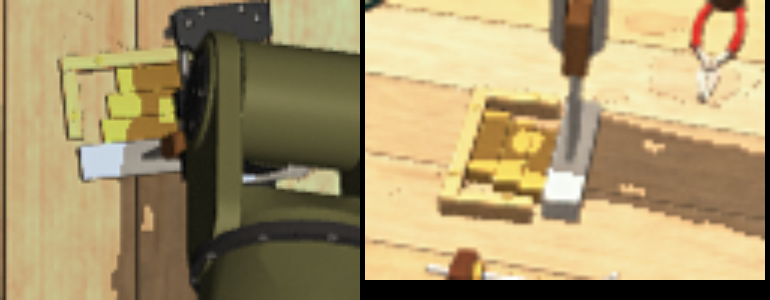

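The three bars are nearly packed against the back wall, with the pusher front just outside the side walls. Creep on until the force rises.

play_rows:
  steps:
    - [[0.07, 0, 0, 0, 0, 0, 0.1], [0.14, 0, 0, 0, 0, 0, 0.1], [0.2, 0, 0, 0, 0, 0, 0.1], [0.2, 0, 0, 0, 0, 0, 0.1]]

```text
time_s: 13.68
ee_pos: [0.5772, -0.0251, 0.1145]
eef_rot: [-3.14, -0.003, 0.106]
force: [-7.9, -0.3, 1.7]
grip_width: 0.0198
```

play_rows:
  steps:
    - [[0.07, 0, 0, 0, 0, 0, 0.1], [0.14, 0, 0, 0, 0, 0, 0.1], [0.14, 0, 0, 0, 0, 0, 0.1], [0.14, 0, 0, 0, 0, 0, 0.1]]

```text
time_s: 14.02
ee_pos: [0.5777, -0.025, 0.1145]
eef_rot: [-3.14, -0.0, 0.107]
force: [-9.9, -0.6, 2.6]
grip_width: 0.0198
```

Stalled at about 10 N, so packed. Back off and set down.

play_rows:
  steps:
    - [[-0.5, 0, 0, 0, 0, 0, 0.1], [-1, 0, 0, 0, 0, 0, 0.1], [-1.3, 0, 0, 0, 0, 0, 0.1], [-1.3, 0, 0.1, 0, 0, 0, 0.1], [-1.3, 0, 0.2, 0, 0, 0, 0.1], [-1.3, 0, 0.25, 0, 0, 0, 0.1], [-1.3, 0, 0.25, 0, 0, 0, 0.1]]

```text
time_s: 14.6
ee_pos: [0.565, -0.0264, 0.1123]
eef_rot: [-3.14, -0.001, 0.106]
force: [-0.4, -0.4, 0.8]
grip_width: 0.0196
```

play_rows:
  steps:
    - [[0, 0, 0.1, 0, 0, 0, 0.1], [0, 0, 0.15, 0, 0, 0, 0.1], [0, 0, 0.15, 0, 0, 0, 0.1]]

```text
time_s: 14.85
ee_pos: [0.5652, -0.0265, 0.1123]
eef_rot: [-3.14, -0.002, 0.107]
force: [-6.1, 0.1, 14.3]
grip_width: 0.0201
```

On the bench. Ease off, open, and rise straight up.

play_rows:
  steps:
    - [[0, 0, -0.05, 0, 0, 0, 0.1], [0, 0, -0.05, 0, 0, 0, 0.25], [0, 0, -0.05, 0, 0, 0, 0.5], [0, 0, -0.05, 0, 0, 0, 0.5], [0, 0, -0.05, 0, 0, 0, 0.5], [0, 0, -0.05, 0, 0, 0, 0.5], [0, 0, -0.05, 0, 0, 0, 0.5]]
  force: 3

```text
time_s: 15.43
ee_pos: [0.5652, -0.0265, 0.1127]
eef_rot: [-3.14, -0.002, 0.106]
force: [0.0, -0.1, -0.0]
grip_width: 0.0469
```

play_rows:
  steps:
    - [[0, 0, -1, 0, 0, 0, 0.5], [0, 0, -3, 0, 0, 0, 0.5], [0, 0, -6, 0, 0, 0, 0.5], [0, 0, -10, 0, 0, 0, 0.5], [-2, 3, -13, 0, 0, 0, 0.5], [-5, 7, -14, 0, 0, 0, 0.5], [-7, 11, -14, 0, 0, 0, 0.5], [-9, 15, -14, 0, 0, 0, 0.5], [-10, 19, -14, 0, 0, 0, 0.5], [-11, 23, -14, 0, 0, 0, 0.5], [-12, 27, -14, 0, 0, 0, 0.5], [-13, 31, -14, 0, 0, 0, 0.5], [-13, 33, -14, 0, 0, 0, 0.5], [-13, 33, -14, 0, 0, 0, 0.5]]

```text
time_s: 16.6
ee_pos: [0.4693, -0.3739, 0.2519]
eef_rot: [-3.141, -0.001, 0.102]
force: [-0.6, 0.6, 0.3]
grip_width: 0.0469
```

```bash
python3 - <<'E'
from h import *
o=ctrl.get_obs();print(o["ee_pos"],o["force"],o["time_s"])
s=ctrl.camera("side");t=ctrl.camera("top")
h=cv2.cvtColor(t["frame"],cv2.COLOR_BGR2HSV)
print("bars");rects(t,win(cv2.inRange(h,(25,122,120),(36,255,255)),399,449,210,260),.014)
print("grip");rects(t,win(cv2.inRange(h,(5,150,100),(16,255,255)),400,450,230,275),.150)
print("pbar");rects(t,win(cv2.inRange(h,(85,3,165),(130,80,255)),380,480,230,280),.02)
a=cv2.resize(t["frame"][195:285,370:470],None,fx=4,fy=4);b=cv2.resize(s["frame"][180:260,300:400],None,fx=4,fy=4)
im=np.zeros((360,800,3),np.uint8);im[:,:400]=a;im[:320,400:]=b
cv2.imwrite("pics/s7.png",im)
E
```

```text
[ 0.46933338 -0.37385079  0.25185974] [-0.62702715  0.59485205  0.26317831] 16.6
bars
[423.1 228.2] [ 0.6223 -0.0213  0.014 ] [0.0645 0.1053] yaw 0.108
grip
[436.5 246. ] [ 0.5634 -0.0252  0.15  ] [0.0188 0.0396] yaw 0.013
pbar
[410.4 251.7] [0.559  0.0133 0.02  ] [0.0276 0.0688] yaw 0.109
[445.  248.4] [ 0.569 -0.077  0.02 ] [0.0274 0.0439] yaw 0.091
```

View pics/s7.png

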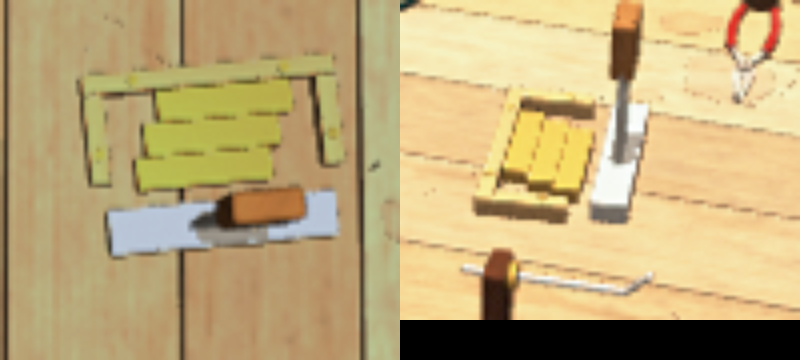

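Final picture: the three bars lie packed against the back wall (block at (423,228), 64.5 mm deep, parallel). The pusher stands upright behind them, with nothing touching it. Hand in.

```bash
python3 -c "
from station import ctrl
print(ctrl.get_obs()['joint_vel'].round(3));print(ctrl.hand_in())"
```

```text
[ 0.042 -0.031  0.03   0.001 -0.004  0.009]
the job is handed in; nothing more can be done
None
```

The job is done and handed in at about 16.7 s. The three bars are packed in the fence, and the pusher stands released on the bench behind them.

- **Taking the pusher off:** I gripped the aluminium pusher by its wooden grip and slid it out along the peg. I then followed the 45° tip upward, and the wrist force showed nothing beyond the pusher's own weight.
- **Pushing:** I lowered it behind the bars, pushed all three into the fence until they stalled at about 10 N, and backed off 13 mm. It met the bench at about 14 N before I released it.
- **Bars, last check:** In the top view the packed block measures 64.5 mm deep, against 66 mm expected. It is parallel to the back wall to within about 0.01 rad and near the middle line.
- **Pusher, last check:** It stands upright, with the grip centre directly above the bar to within about 2 mm.
- **Not measured:** I did not re-measure the steel cube, pliers or rubber block. The moves did not go near the cube or the rubber block, and the pusher passed about 40 mm from the pliers.
- **Disagreements:** Yaw estimates of the stand ranged from 0.015 to 0.06 rad, and the grip's small outline gave a different yaw from the pusher's bar. Neither mattered.
- **At hand-in:** The arm was still settling, with joint speeds of about 0.04 rad/s. It was raised and well clear of everything.

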